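Open a junction box and reset it

ROBOT

A 6-joint arm with a two-finger parallel gripper is mounted at the origin on a cart in front of the work surface, level with it; the furniture and walls round the work are solid. World frame = base frame: x ahead of the robot, y to its left, z up, the work surface at z = 0. Lengths are in m, angles in rad, forces in N, time in s.
With the tool pointing down it reaches from about 0.25 to 0.775 m from the base axis. Payload 4 kg.
Tool frame: the origin (TCP) lies at the very end of the fingers, on their centre line; the grasp point (between the pads) lies 19 mm behind it (robot.pinch_z is the distance from the TCP to the grasp point, in m); z points along the fingers, y is the line along which they close (so a half turn about z gives the same grasp; the last joint's range is limited). The gripper opens to 94 mm and grips with 3 to 60 N. Pads are 16 mm wide; open, the fingers measure 119 mm over their backs; the gripper's body (75 mm by 177 mm) begins 78 mm behind the grasp point.
Start: joints at [1.107, 0.087, 1.371, -0, 1.684, -0.103], TCP at [0.194, 0.515, 0.206] pointing down, gripper open.
Joint ranges: [-3.1, 3.1], [-0.76, 2.03], [0.27, 2.55], [-1.08, 4.22], [0.17, 2.65], [-2.57, 2.57]. Speed limits (rad/s): [2.79, 2.79, 3.14, 3.14, 3.14, 3.14].

INTERFACE

Orientations are given as [roll, pitch, yaw] about the fixed x, y, z axes, in that order (R = Rz(yaw) Ry(pitch) Rx(roll)).
In Python, from bench import robot gives the robot as it stands.
- The arm moves only by the tool arm_command, never from a script. Its argument "targets" is one flat list of numbers, 7 for each row, row after row: the turn, a rotation vector about the tool's x, y, z in degrees, then the shift along the tool's x, y, z in mm, then the closure, from -1 (fully open) to 1 (shut). In form: [ax, ay, az, x, y, z, hand, ax, ay, az, x, y, z, hand, ...]. A call has 1 to 20 rows; each row is the pose to reach, as a shift and turn from the pose commanded when the call began, along the tool's axes at that moment; what a row does not reach only later rows make up. A row lasts 1/10 s, in which the tool goes at most 50 mm and 8.59 degrees, less where a joint would pass 70% of its speed; a pose out of reach is approached as far as the arm can. A call with a gripper value outside its range is refused whole. The fingers move at their own pace and stop on an object; the grip force is fixed at half the most. Time passes only in rows, so rows that repeat a pose let the fingers close. It gives the time, the measured TCP pose, the force, the opening and the grip force at its end, in the units of the state.
- robot.get_obs(): the state, without advancing time (a new reading comes with each control period).
- robot.snapshot(name): name is "scene" or "top" or "wrist"; returns a dict with "color" (480x640x3 uint8, red, green, blue), "range_z" (480x640 float32, m along the optical axis (not along the pixel's ray), 0 where there is no reading), "fx", "fy", "cx", "cy" (pixels), "T" (4x4, takes a point from camera to world coordinates); the wrist camera has in their place "T_tool_cam" (4x4, takes a point from camera to tool coordinates, whose origin is the TCP and whose axes are the flange's). Camera axes: x right, y down, z forward; pixel columns grow to the right and rows downward; lengths in m; the calibration is good to about 2 mm. A picture is of the moment at which its call begins: read the wrist's pose just before it.
- robot.close_job(): hands the job in; it is judged then, once.
The state is a dict: "time": time; "joint_positions": joint angles; "qvel": joint speeds; "joint_torque": joint torques, N m; "tool_pos": TCP position; "ee_rot": TCP orientation; "wrist_force": force on the tool from outside, world axes, zero at the start; "wrist_torque": the same for the moment, N m; "width": finger opening in m; "finger_force": force on a finger pad.
Only numpy, scipy, OpenCV 4.12 (cv2) and the standard library are available. Lean on these libraries where they do the work, as an engineer would, in place of code of your own. Each camera call takes 0.05 s, during which the arm holds its last target. There are 200 camera calls.

TASK

The junction box with the yellow cover has tripped: with a fingertip press its red snap tab fully in (it stays in), push the released yellow cover off its seat along its rails up to the end stop, then press the green reset button that it uncovered fully down and let it come up again. Pressing and pushing is enough, nothing needs to be gripped: do not lift the cover or anything else, and leave the box with the blue cover and the other things on the table as they are.

Things in the scene. Friction and masses are not known exactly. Their poses are not given: they have to be found in the camera images.
- box_yellow: box with the yellow cover, the one to work on: grey junction box, 190 (x) x 91 (y) x 44 mm, fixed to the table. Origin: centre of its underside, z up, x the way its cover slides. Side rails along x with inward lips (top z 44 mm, 66 mm clear between) hold the cover down. Seat over an open bay x -83 to -5 mm, parking deck (z 30) x -5 to 85; rear stop x -95 to -83, top z 38; end stop from x 85, top z 40
- cover_yellow: yellow cover, about 60 g, loose in the rails with 1-2 mm play: flange 76x76x5 mm carrying a hood 58x58 mm, 21 mm high in all. Origin: centre of its underside, x the way it slides. Hood rear face at x -34 mm, front face +24; flange ends at -38 and +38. Seated, the origin is at x -44, y 0, z 33 mm of the box; at the end stop x +47
- tab_yellow (a joint): travel of the red snap tab of the yellow-covered box, m: 0 = out (top 9.5 mm above the parking deck, blocking the cover), 0.009 = fully in (flush with the deck, 0.5 mm proud). It moves straight down, resists with about 6 N, and stays where it is left; the cover passes over it once it is in
- tab_yellow_top (a point): centre of the top of that red tab, 24x24 mm, at x +8, y 0 mm of the box; z 39.5 mm of the box when out; moves with it
- button_yellow (a joint): travel of the green reset button in the bay of the yellow-covered box, m: 0 = up, 0.005 = fully down; springs back, takes about 5 N
- button_yellow_top (a point): centre of the top of that round green button, 24 mm across, at x -44, y 0, z 31 mm of the box when up, hidden under the seated cover; the terminals round it reach only z 21 mm
- box_blue: the other junction box, the same but with a blue cover; frame and sizes as box_yellow; to be left as it is
- cover_blue: the blue cover of the other box, the same shape as the yellow one, seated; to be left as it is
- tab_blue (a joint): travel of the other box's red tab, 0 = out; to be left out
- marker_1: blue-and-white felt marker, 138x19x18 mm, loose on the table, a bystander; origin: centre of its underside
- tube_clamp_2: white plastic tube clamp, 114x27x7 mm, loose on the table, a bystander; origin: centre of its underside
- marker_3: black felt marker, 138x19x18 mm, loose on the table, a bystander; origin: centre of its underside
- thermometer: yellow handheld thermometer, 140x68x23 mm, loose on the table, a bystander; origin: centre of its underside
There are look-alikes about, which are no part of the job. Several things have the shape of the cover_yellow; the one meant has the colours described above.

How it is judged:
On the way, in this order (a step that is already met when the one before it is completed fails the run):
1. the red tab of the yellow-covered box is pressed in (at least 7.5 mm of 9) while the cover still sits on its seat (value of joint tab_yellow above 0.0075 m and x of cover_yellow in the frame of box_yellow below -0.038 m), for 0.1 s.
2. the yellow cover is pushed off its seat onto the parking deck, within 14 mm of the end stop, lying in its rails (x of cover_yellow in the frame of box_yellow between 0.033 and 0.052 m and z of cover_yellow in the frame of box_yellow between 0.03 and 0.038 m), for 0.2 s.
3. the green reset button is pressed down (at least 4 mm of 5) with the cover parked (value of joint button_yellow above 0.004 m and x of cover_yellow in the frame of box_yellow above 0.033 m), for 0.05 s.
At the end, for the whole second after the job is handed in: The yellow cover lies flat in its rails on the parking deck within 14 mm of the end stop and at rest, its red tab is in (over 6.5 mm), the reset button has been pressed and is up again (within 1.5 mm), the blue cover has not moved over 10 mm and its tab is out (within 3 mm) (all of step 2 and value of joint tab_yellow above 0.0065 m and value of joint button_yellow below 0.0015 m and linear speed of cover_yellow below 0.01 m/s and value of joint tab_blue below 0.003 m and distance of cover_blue from where it was at the start of the episode below 0.01 m); the robot touches nothing.
It fails at once if the yellow cover is lifted out of its rails or tipped (z of cover_yellow in the frame of box_yellow above 0.041 m or angle between cover_yellow's own z axis and vertical above 0.2 rad).
It fails at once if the blue-covered box is operated (tab in by over 3 mm or cover shifted by over 10 mm) (value of joint tab_blue above 0.003 m or distance of cover_blue from where it was at the start of the episode above 0.01 m).
It fails at once if a bystander is shifted or lifted by over 30 mm (distance of any of marker_1, tube_clamp_2, marker_3, thermometer from where it was at the start of the episode above 0.03 m).
It also fails if it takes over 43 s, if anything falls off the work surface, if the arm or the gripper's body presses on something with over 40 N, if the wrist force passes 120 N, or if a joint passes its speed limit or range.

## Working session

There is one attempt and no reset: what is moved stays moved. The work goes in short steps, Python scripts to look and compute and a tool call to move; the robot and the scene stay as the last step left them, time stands still between calls to the robot, and variables do not carry over. Pictures are saved under pics/ and viewed, at most 10 in all, crops included, and the job is handed in when it is done.

Besides the shell and the picture viewer there is one more tool, called as a command line: name --argument value ..., lists and objects as JSON in quotes. arm_command: Moves the arm, as the interface text tells. Its arguments: {"type":"object","properties":{"targets":{"type":"array"}},"required":["targets"]}

```bash
mkdir -p pics; ls; python3 - <<'E'
from bench import robot
import cv2,numpy as np
o=robot.get_obs();print(o)
for n in("top","scene"):
    s=robot.snapshot(n);np.savez(f"pics/{n}0.npz",**s);cv2.imwrite(f"pics/{n}0.png",s["color"][:,:,::-1])
    print(n,s["fx"],s["cx"],s["cy"],s["T"].round(3).tolist())
E
```

```text
pics
{'time': 0.0, 'joint_positions': array([ 1.10690494e+00,  8.79025898e-02,  1.37223478e+00,  7.79761465e-06,
        1.68359115e+00, -1.03100906e-01]), 'qvel': array([ 4.97280486e-04,  1.10440722e-03,  1.59660188e-03, -5.38129836e-04,
        8.30831891e-05,  2.23636943e-04]), 'joint_torque': array([ 2.60806519e-04, -3.40192902e+01, -3.02424932e+01,  7.16249761e-02,
        3.33456905e-02, -1.55718053e-04]), 'tool_pos': array([0.19391494, 0.51409948, 0.2043427 ]), 'ee_rot': array([-3.13946893e+00, -2.27528477e-04,  2.78080280e+00]), 'wrist_force': array([ 0.66033983, -1.05093611, -0.21246367]), 'wrist_torque': array([ 0.04110629,  0.00402539, -0.01711937]), 'finger_force': 0.0, 'width': 0.09388190823059611}
top 509.9464269687582 328.39466207846067 234.47800263317814 [[0.016, -0.999, 0.038, 0.387], [-1.0, -0.017, -0.011, 0.196], [0.012, -0.038, -0.999, 1.362], [0.0, 0.0, 0.0, 1.0]]
scene 591.4179504174499 326.0476055004639 245.24820798934974 [[0.899, -0.275, 0.341, -0.163], [-0.438, -0.54, 0.719, -1.073], [-0.014, -0.796, -0.606, 1.126], [0.0, 0.0, 0.0, 1.0]]
```

View pics/top0.png

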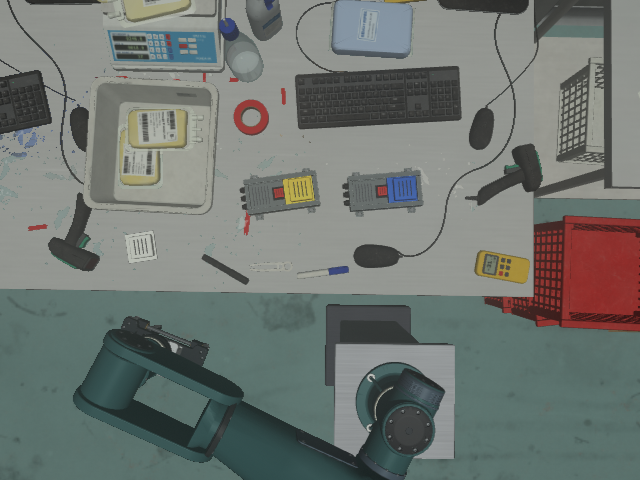

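View pics/scene0.png

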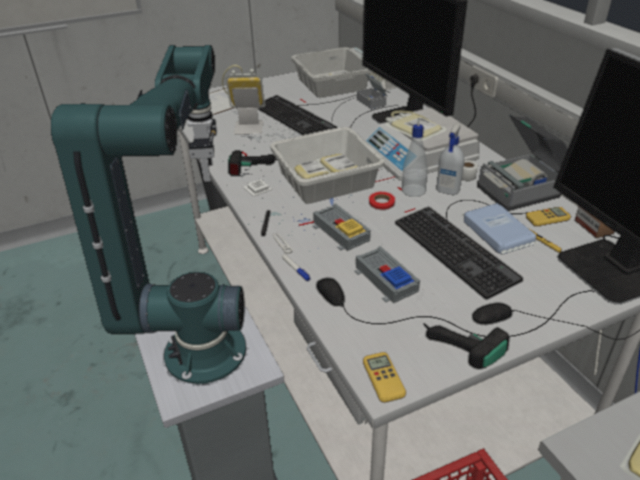

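The top view shows the yellow box around (282,193), with its cover at (299,190) and red tab at (277,192). The cover slides toward image-left, which is about world +y. The blue box is at (385,190), and the markers and clamp are near row 270.

```bash
cat > h.py <<'E'
import numpy as np,cv2
def ray(s,uv,z,T=None):
    T=s["T"] if T is None else T
    uv=np.atleast_2d(uv).astype(float)
    d=np.c_[(uv[:,0]-s["cx"])/s["fx"],(uv[:,1]-s["cy"])/s["fy"],np.ones(len(uv))]@T[:3,:3].T
    return T[:3,3]+d*((z-T[2,3])/d[:,2])[:,None]
def cloud(s,T=None):
    T=s["T"] if T is None else T
    v,u=np.mgrid[:480,:640];r=s["range_z"]
    p=np.stack([(u-s["cx"])/s["fx"]*r,(v-s["cy"])/s["fy"]*r,r],-1)
    return p@T[:3,:3].T+T[:3,3]
def mask(s,col):
    h=cv2.cvtColor(np.ascontiguousarray(s["color"]),cv2.COLOR_RGB2HSV);H,S,V=[h[...,i].astype(int) for i in range(3)]
    if col=="red": return ((H<8)|(H>172))&(S>130)&(V>60)
    if col=="yellow": return (H>18)&(H<35)&(S>130)&(V>80)
    if col=="green": return (H>40)&(H<85)&(S>90)&(V>40)
E
python3 - <<'E'
from h import *
s=dict(np.load("pics/top0.npz"))
P=cloud(s)
win=np.zeros((480,640),bool);win[165:222,236:326]=1
for c,z in(("yellow",.054),("red",.0395)):
    m=(mask(s,c)&win).astype(np.uint8)
    n,l,st,ce=cv2.connectedComponentsWithStats(m)
    for i in range(1,n):
        if st[i,4]>20:
            uv=np.argwhere(l==i)[:,::-1]; w=ray(s,uv,z)
            print(c,st[i],w.mean(0).round(4),cv2.minAreaRect(w[:,:2].astype(np.float32)*1000),np.median(P[l==i],0).round(4))
m=win&(P[...,2]>.025)&(P[...,2]<.08)
w=P[m];print(len(w),cv2.minAreaRect(w[:,:2].astype(np.float32)*1000), w[:,2].max())
c=cv2.resize(s["color"][160:225,230:330],None,fx=6,fy=6,interpolation=cv2.INTER_CUBIC);cv2.imwrite("pics/c1.png",c[:,:,::-1])
E
```

```text
yellow [283 176  31  28 616] [0.5521 0.2616 0.054 ] ((551.7047729492188, 260.95196533203125), (63.5931510925293, 73.48143005371094), 9.162993431091309) [0.5528 0.2633 0.0515]
red [274 188  10  10  78] [0.5447 0.3125 0.0395] ((544.7191772460938, 312.6132507324219), (22.319883346557617, 22.19737434387207), 10.540884971618652) [0.5455 0.3125 0.0389]
red [245 213   5   9  23] [0.4801 0.3927 0.0395] ((479.5832824707031, 392.63092041015625), (9.148881912231445, 19.8942813873291), 80.00708770751953) [ 4.822e-01  3.983e-01 -3.000e-04]
2565 ((545.0819091796875, 311.2387390136719), (92.19641876220703, 202.8901824951172), 9.084701538085938) 0.06152360298896875
```

View pics/c1.png

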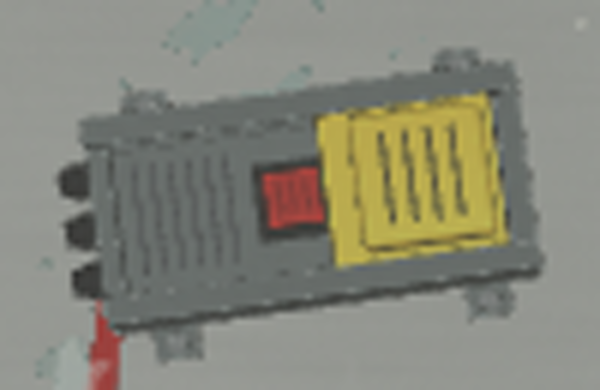

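```bash
cat >> h.py <<'E'
from scipy.spatial.transform import Rotation as R
def move(o,goal,yaw):
    r=R.from_euler("xyz",o["ee_rot"]); g=R.from_euler("xyz",[np.pi,0,yaw])
    print("turn",np.degrees((r.inv()*g).as_rotvec()).round(1),"shift mm",(r.inv().apply(np.array(goal)-o["tool_pos"])*1000).round(1))
E
python3 - <<'E'
from h import *
from bench import robot
move(robot.get_obs(),[.545,.3125,.17],np.radians(99.1))
E
```

```text
turn [-0.1  0.1 60.2] shift mm [-399.6  -64.7   34.5]
```

arm_command --targets '[0,0,60.2,-400,-65,34,1,0,0,60.2,-400,-65,34,1,0,0,60.2,-400,-65,34,1,0,0,60.2,-400,-65,34,1,0,0,60.2,-400,-65,34,1,0,0,60.2,-400,-65,34,1,0,0,60.2,-400,-65,34,1,0,0,60.2,-400,-65,34,1,0,0,60.2,-400,-65,34,1,0,0,60.2,-400,-65,34,1,0,0,60.2,-400,-65,34,1,0,0,60.2,-400,-65,34,1]'

```text
time: 1.3
tool_pos: [0.5441, 0.3139, 0.172]
ee_rot: [3.141, -0.001, 1.732]
wrist_force: [-0.0, -0.0, 0.2]
width: 0.0021
finger_force: 0.0
```

```bash
python3 - <<'E'
from h import *
from bench import robot
o=robot.get_obs();s=robot.snapshot("wrist")
print(o["tool_pos"],o["ee_rot"],o["wrist_force"],o["width"],o["time"])
T=np.eye(4);T[:3,:3]=R.from_euler("xyz",o["ee_rot"]).as_matrix();T[:3,3]=o["tool_pos"];T=T@s["T_tool_cam"]
cv2.imwrite("pics/w1.png",s["color"][:,:,::-1])
for c,z in(("yellow",.054),("red",.0395)):
    n,l,st,ce=cv2.connectedComponentsWithStats(mask(s,c).astype(np.uint8))
    for i in range(1,n):
        if st[i,4]>300:
            w=ray(s,np.argwhere(l==i)[:,::-1],z);print(c,st[i],w.mean(0).round(4),cv2.minAreaRect(w[:,:2].astype(np.float32)*1000),np.median(cloud(s,T)[l==i],0).round(4)) if 0 else None
            w=ray(s,np.argwhere(l==i)[:,::-1],z,T);print(c,st[i],w.mean(0).round(4),cv2.minAreaRect(w[:,:2].astype(np.float32)*1000),np.median(cloud(s,T)[l==i],0).round(4))
E
```

```text
[0.54413091 0.31387879 0.17195157] [ 3.14145299e+00 -6.18118608e-04  1.73240373e+00] [-0.00615616 -0.03529189  0.22180259] 0.0021274556743366255 1.3Traceback (most recent call last):
  File "<stdin>", line 11, in <module>
  File "h.py", line 3, in ray
    T=s["T"] if T is None else T
      ~^^^^^
KeyError: 'T'
```

View pics/w1.png

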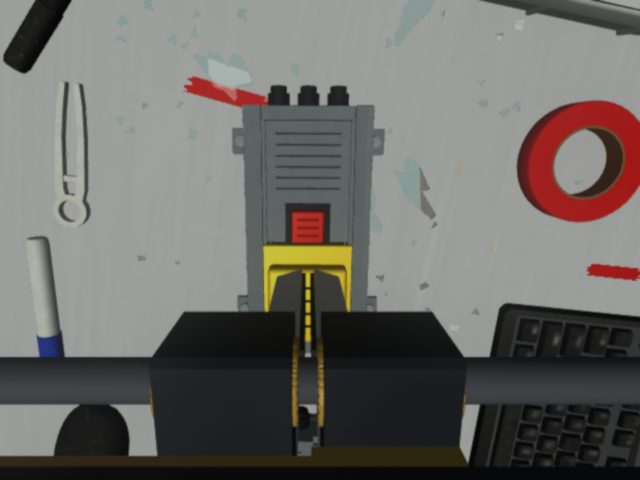

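The wrist view shows the red tab at (308,226), fully visible. The cover front edge is at row 245, and the box long edges at columns 245 and 372 run almost vertically, so the yaw looks right.

```bash
python3 - <<'E'
from h import *
from bench import robot
o=robot.get_obs();s=robot.snapshot("wrist")
T=np.eye(4);T[:3,:3]=R.from_euler("xyz",o["ee_rot"]).as_matrix();T[:3,3]=o["tool_pos"];T=T@s["T_tool_cam"]
P=cloud(s,T)
n,l,st,ce=cv2.connectedComponentsWithStats(mask(s,"red").astype(np.uint8))
i=l[226,308];i=i or l[222,308]
w=ray(s,np.argwhere(l==i)[:,::-1],.0395,T);print(st[i],w.mean(0).round(4),cv2.minAreaRect(w[:,:2].astype(np.float32)*1000),np.median(P[l==i],0).round(4))
# rails: top z .044, long edges by depth
L=[];Rr=[]
for v in range(125,230,5):
    c=np.where((P[v,:,2]>.04)&(P[v,:,2]<.048)&(np.arange(640)>225)&(np.arange(640)<390))[0]
    if len(c)>3:L.append(P[v,c.min(),:2]);Rr.append(P[v,c.max(),:2])
for A in(L,Rr):
    vx,vy,x,y=cv2.fitLine(np.array(A,np.float32)*1000,cv2.DIST_HUBER,0,.01,.01).ravel();print(np.degrees(np.arctan2(vy,vx)),x,y)
move(o,[.5447,.3125,.045],np.radians(99.1))
E
```

```text
[ 291  211   33   33 1071] [0.5442 0.3146 0.0395] ((544.1572265625, 314.40826416015625), (23.961824417114258, 24.291488647460938), 9.278160095214844) [0.5442 0.3149 0.0403]
-81.233604 495.43607 335.17755
-81.12775 582.32294 362.3082
turn [ 0.  -0.   0.2] shift mm [ -1.6   0.2 127.1]
```

arm_command --targets '[0,0,0,0,0,45,1,0,0,0,0,0,90,1,0,0,0,0,0,118,1,0,0,0,0,0,128,1,0,0,0,0,0,132,1,0,0,0,0,0,135,1,0,0,0,0,0,138,1,0,0,0,0,0,141,1,0,0,0,0,0,142,1,0,0,0,0,0,142,1]'

```text
time: 2.4
tool_pos: [0.5463, 0.3135, 0.0329]
ee_rot: [3.138, -0.002, 1.73]
wrist_force: [-4.6, 0.0, 5.2]
width: 0.0005
finger_force: 2.9
```

arm_command --targets '[0,0,0,0,0,2,1,0,0,0,0,0,4,1,0,0,0,0,0,6,1,0,0,0,0,0,6,1]'

```text
time: 2.8
tool_pos: [0.5465, 0.3136, 0.0306]
ee_rot: [3.137, -0.002, 1.73]
wrist_force: [-8.7, -3.6, 19.0]
width: 0.0002
finger_force: 9.6
```

arm_command --targets '[0,0,0,0,0,-30,1,0,0,0,0,0,-70,1,0,0,0,-50,0,-76,1,0,0,0,-106,0,-76,1,0,0,0,-106,0,-76,1,0,0,0,-106,0,-76,1]'

```text
time: 3.4
tool_pos: [0.5636, 0.2069, 0.101]
ee_rot: [3.138, -0.001, 1.727]
wrist_force: [0.5, 0.3, 0.3]
width: 0.0002
finger_force: 0.0
```

```bash
python3 - <<'E'
from h import *
from bench import robot
o=robot.get_obs();s=robot.snapshot("top")
print(o["tool_pos"],o["ee_rot"],o["wrist_force"])
P=cloud(s);m=mask(s,"red");m[:184]=0;m[202:]=0;m[:,:268]=0;m[:,290:]=0
print(m.sum(),np.median(P[m],0))
t=np.array([.5442,.3144]);a=np.radians(98.9);X=np.array([np.cos(a),np.sin(a)]);Y=np.array([-X[1],X[0]])
d=o["tool_pos"][:2]-t;print("box x",d@X*1000+8,"y",d@Y*1000)
cv2.imwrite("pics/t2.png",cv2.resize(s["color"][140:240,220:350],None,fx=5,fy=5)[:,:,::-1])
move(o,np.r_[t-.106*X,.043],a)
E
```

```text
[0.56361221 0.20689578 0.10097007] [ 3.13826091e+00 -7.74534949e-04  1.72706514e+00] [0.4706226  0.26937659 0.33010771]
60 [0.54452696 0.31186124 0.03031973]
box x -101.21312357053519 y -2.5464677641682956
turn [ 0.2 -0.   0.1] shift mm [ 3.2 -2.7 58. ]
```

View pics/t2.png

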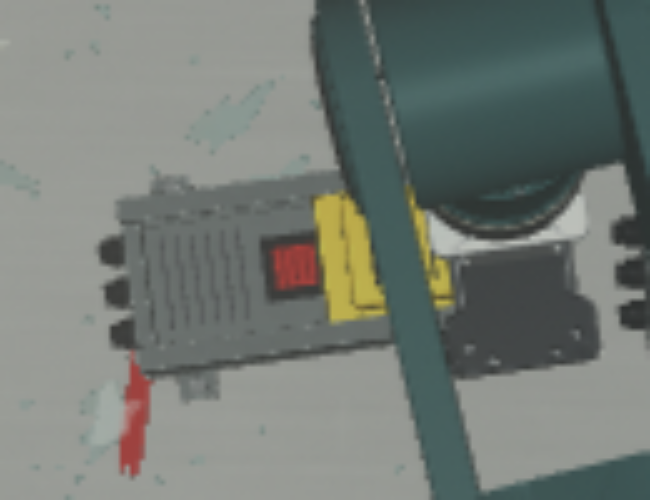

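The tab is in (top z 30.3 mm, visible in the crop at about (295,267)), and the cover is still seated. Next I lower the fingers behind the hood and push.

arm_command --targets '[0,0,0,2,-3,30,1,0,0,0,2,-3,52,1,0,0,0,2,-3,58,1,0,0,0,8,-3,58,1,0,0,0,14,-3,58,1,0,0,0,20,-3,58,1,0,0,0,28,-3,58,1,0,0,0,36,-3,58,1,0,0,0,44,-3,58,1,0,0,0,52,-3,58,1,0,0,0,60,-3,58,1,0,0,0,68,-3,58,1,0,0,0,76,-3,58,1,0,0,0,84,-3,58,1,0,0,0,90,-3,58,1,0,0,0,95,-3,58,1,0,0,0,98,-3,58,1,0,0,0,98,-3,58,1]'

```text
time: 5.25
tool_pos: [0.5436, 0.3048, 0.0414]
ee_rot: [-3.141, -0.001, 1.731]
wrist_force: [-0.3, 0.4, 1.2]
width: 0.0003
finger_force: 0.0
```

```bash
cat > q.py <<'E'
from h import *
from bench import robot
o=robot.get_obs();s=robot.snapshot("scene");P=cloud(s)
t=np.array([.5442,.3144]);a=np.radians(98.9);X=np.array([np.cos(a),np.sin(a)]);Y=np.array([-X[1],X[0]])
d=o["tool_pos"][:2]-t;print("tool box x",d@X*1000+8,"y",d@Y*1000,o["tool_pos"],o["wrist_force"])
m=mask(s,"yellow")&(np.hypot(P[...,0]-t[0],P[...,1]-t[1])<.12)&(P[...,2]>.045)
w=P[m];x=(w[:,:2]-t)@X*1000+8;y=(w[:,:2]-t)@Y*1000
print("hood x",np.percentile(x,[2,98]),"y",np.percentile(y,[2,98]),"z",np.percentile(w[:,2],[5,50,95]))
move(o,np.r_[t-.052*X,.06],a)
cv2.imwrite("pics/s_%d.png"%(o["time"]*100),cv2.resize(s["color"][180:300,270:430],None,fx=5,fy=5)[:,:,::-1])
E
python3 q.py; ls pics
```

```text
tool box x -1.3963159434975143 y 2.1202583732409974 [0.54355898 0.30478879 0.0413648 ] [-0.28086425  0.39070746  1.24073669]
hood x [ 4.99230353 65.70520444] y [-11.70259752  31.74024204] z [0.04746553 0.05365485 0.05845397]
turn [-0.  -0.   0.3] shift mm [-42.6   1.9 -18.7]
c1.png
s_525.png
scene0.npz
scene0.png
t2.png
top0.npz
top0.png
w1.png
```

Cover is at x ≈ 41 mm and flat. Now the button.

arm_command --targets '[0,0,0,-5,0,0,1,0,0,0,-12,1,-20,1,0,0,0,-43,2,-20,1,0,0,0,-43,2,-20,1,0,0,0,-43,2,0,1,0,0,0,-43,2,8,1,0,0,0,-43,2,12,1,0,0,0,-43,2,15,1,0,0,0,-43,2,18,1,0,0,0,-43,2,20,1,0,0,0,-43,2,20,1]'

```text
time: 6.4
tool_pos: [0.5518, 0.2618, 0.026]
ee_rot: [-3.141, 0.001, 1.731]
wrist_force: [-10.4, -5.3, 18.8]
width: 0.0008
finger_force: 9.1
```

Bottomed at z 26.0 mm, which is the button's full-down height. Rising now, then checking.

arm_command --targets '[0,0,0,0,0,-5,1,0,0,0,0,0,-40,1,0,0,0,0,0,-85,1,0,0,0,-40,0,-130,1,0,0,0,-90,0,-140,1,0,0,0,-90,0,-140,1,0,0,0,-90,0,-140,1]'

```text
time: 7.1
tool_pos: [0.5678, 0.1723, 0.1626]
ee_rot: [3.139, -0.001, 1.728]
wrist_force: [-0.8, 0.3, 0.3]
width: 0.0005
finger_force: 0.0
```

```bash
python3 q.py; cat > w.py <<'E'
from h import *
from bench import robot
o=robot.get_obs();s=robot.snapshot("wrist")
T=np.eye(4);T[:3,:3]=R.from_euler("xyz",o["ee_rot"]).as_matrix();T[:3,3]=o["tool_pos"];T=T@s["T_tool_cam"]
P=cloud(s,T);cv2.imwrite("pics/w2.png",s["color"][:,:,::-1])
t=np.array([.5442,.3144]);a=np.radians(98.9);X=np.array([np.cos(a),np.sin(a)])
near=np.hypot(P[...,0]-t[0],P[...,1]-t[1])<.12
for c in("green","yellow"):
    w=P[mask(s,c)&near]
    if len(w): print(c,len(w),"box x",np.percentile((w[:,:2]-t)@X*1000+8,[2,50,98]),"z",np.percentile(w[:,2],[5,50,95]))
E
python3 w.py
```

```text
tool box x -136.0050965493113 y -1.3088703393728613 [0.5677722  0.17233124 0.16257161] [-0.84820243  0.28021248  0.28565987]
hood x [ 5.11345321 63.90505377] y [-23.0869229   31.73586132] z [0.04756236 0.05367267 0.05819963]
turn [ 0.2 -0.   0.1] shift mm [ 91.9  -1.5 102.6]
green 875 box x [-54.73686206 -44.16858317 -34.28468995] z [0.03059694 0.03183725 0.03306191]
yellow 3329 box x [-110.67666578    5.6306795    13.22846927] z [0.0206908  0.03949793 0.28063349]
```

View pics/w2.png

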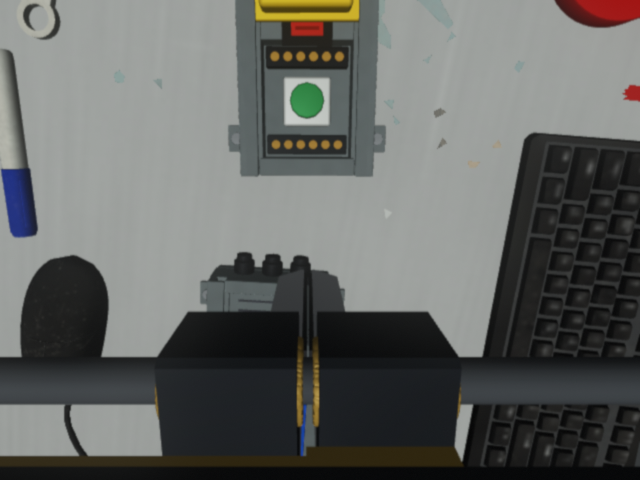

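The wrist view shows the green button at (307,100), up again at z 31.8 mm. The tab at (307,30) is in, and the cover is parked with its rear edge near row 20. The arm is clear of everything.

```bash
python3 -c "
from bench import robot
print(robot.close_job())"
```

```text
the job is handed in; nothing more can be done
None
```

The job is handed in, though the hand-in call returned no verdict: the red tab is pressed in, the yellow cover is parked about 6 mm short of the end stop, and the green button was pressed fully down and is up again; I did not re-measure the blue box or the bystanders, but the arm was never commanded into contact with them.

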